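Raise the worktop lamp to its second stop and hold it up

ROBOT

A 7-joint arm with a two-finger parallel gripper is mounted at the origin on a cart in front of the work surface, level with it; the furniture and walls round the work are solid. World frame = base frame: x ahead of the robot, y to its left, z up, the work surface at z = 0. Lengths are in m, angles in rad, forces in N, time in s.
With the tool pointing down it reaches from about 0.425 to 0.825 m from the base axis. Payload 3.6 kg.
Tool frame: the origin (TCP) lies on the centre line of the jaws, within the pads' length; the fingertips stand 22 mm ahead of it and the grasp point (between the pads) lies 3 mm ahead of it; z points along the fingers, y is the line along which they close (so a half turn about z gives the same grasp; the last joint's range is limited). The gripper opens to 85 mm and grips with 20 to 120 N. Pads are 22 mm wide; open, the fingers measure 114 mm over their backs; the gripper's body (76 mm by 85 mm) begins 54 mm behind the grasp point. The pads swing forward as they close: fully open they stand 13 mm farther back than shut.
Start: joints at [-1.187, 0.615, -0.013, 1.423, 0.008, 1.103, -0.04], TCP at [0.26, 0.596, 0.253] pointing down, gripper open.
Joint ranges: [-3.12, 3.12], [-0.3, 2.06], [-1.34, 1.32], [0.26, 2.42], [-1.36, 4.5], [0.01, 1.98], [-2.84, 2.84]. Speed limits (rad/s): [2.79, 2.79, 3.14, 3.14, 3.14, 3.14, 3.14].

INTERFACE

Orientations are given as a unit quaternion [w, x, y, z].
In Python, from station import env, vision, ticket gives the robot as it stands.
- The arm moves only by the tool arm_command, never from a script. Its argument "motion" is a list of rows, each a list of 7 numbers: the shift along the tool's x, y, z scaled (see below), then the turn, a rotation vector about the tool's x, y, z scaled (see below), then the finger opening in mm, from 0 to 85.4. A call has 1 to 10 rows; each row shifts and turns the commanded pose from where the row before left it, along the tool's axes as they then stand; what a row does not reach is not made up. The controller multiplies each number of a shift by 0.3 m and each number of a turn by 180 degrees. A row lasts 1/12 s, in which the tool goes at most 41.7 mm and 7.16 degrees, less where a joint would pass 70% of its speed; a pose out of reach is approached as far as the arm can. A call with a number of a shift or a turn outside -1 to 1 is refused whole. A call with a gripper value outside its range is refused whole. The fingers move at their own pace and stop on an object; the grip force is fixed at half the most. Time passes only in rows, so rows that do not move let the fingers close. It gives the time, the measured TCP pose, the force, the opening and the grip force at its end, in the units of the state.
- env.observe(): the state, without advancing time (a new reading comes with each control period).
- vision.grab_frame(name): name is "side" or "top" or "wrist"; returns a dict with "pixels" (420x560x3 uint8, red, green, blue), "intrinsics" (3x3 intrinsics, pixels), "k1" (the pictures are not rectified: a ray, as slopes to the right and down, at radius r is drawn at 1 + k1 r^2 times it, then the intrinsics apply), "R" (3x3) and "t" (3): a world point X has camera coordinates R X + t; the wrist camera has in their place "tool_from_camera" (4x4, takes a point from camera to tool coordinates, whose origin is the TCP and whose axes are the flange's). Camera axes: x right, y down, z forward; pixel columns grow to the right and rows downward; lengths in m; the calibration is good to about 2 mm. A picture is of the moment at which its call begins: read the wrist's pose just before it. There is no depth.
- ticket.job_done(): hands the job in; it is judged then, once.
The state is a dict: "t": time; "joint_pos": joint angles; "joint_velocities": joint speeds; "effort": joint torques, N m; "ee_pos": TCP position; "eef_rot": TCP orientation; "wrist_force": force on the tool from outside, world axes, zero at the start; "wrist_torque": the same for the moment, N m; "finger_gap": opening from 0.0 (shut) to 1.0 (fully open); "grip_force": force on a finger pad.
Only numpy, scipy, OpenCV 4.12 (cv2) and the standard library are available. Lean on these libraries where they do the work, as an engineer would, in place of code of your own. Each camera call takes 0.05 s, during which the arm holds its last target. There are 200 camera calls.

TASK

Raise the little worktop lamp: take its hand grip so that your fingers squeeze in the release button on the grip's side, then draw the column straight up, past the first stop, all the way to the second stop. The clamp ring is loose, so the lamp would sink if let go: finish while still holding it fully raised with the button squeezed. Keep the lamp's foot standing on the worktop where it is and leave the garlic, the tumbler and the kitchen timer alone.

Things in the scene. Friction and masses are not known exactly. Their poses are not given: they have to be found in the camera images.
- lamp_stand: The lamp's stand, loose, 3 kg: dark steel foot disc 160 mm across, 21 mm high, and an upright aluminium tube 28 mm across with a black clamp ring (37 mm across, top at z = 130 mm; small thumbscrew on its -x side). Origin: centre of the foot's underside; z up, +x towards the lamp disc, +y towards the release button.
- lamp_disc (a point): Centre of the underside of the flat lamp disc, 72 mm across and 16 mm thick, carried by a thin arm from the foot of the hand grip: 118 mm from the stand's axis along its +x, 140 mm above the worktop with the column down (its top at 156 mm, lower than the grip's top). It rises with the column.
- lamp_grip (a point): Centre of the hand grip, a black block on the sliding column, on the stand's axis: 30 mm (x) by 34 mm (y) by 50 mm high, centre 160 mm above the worktop with the column down (top at 185 mm); rises with the column. Axes as the stand's: y towards the release button, z up. Fingers closing along this y, at this height, press the button; the plain ribbed -y side takes the other finger.
- button_face (a point): Middle of the outer face of the release button, a metal pad 16 mm wide (x) and 28 mm high (z) on the grip's +y side, 24 mm from the axis when out (7 mm proud of the grip; 41 mm over button and grip) and 18 mm when fully in. It moves with the button and the column.
- lamp_button (a joint): Travel of the release button: 0 out, 0.006 m fully squeezed in. A spring pushes it out, 1 N at first and 4 N fully in. The column is unlocked while this is over about 0.0035; otherwise a latch tooth blocks the column at its home position and at the first stop.
- lamp_column (a joint): How far the column (about 0.35 kg) is drawn straight up: 0 home, fully down; 0.035 m first stop (the latch clicks in if the button is let out, 1.5 mm play either way); 0.080 m second stop (solid end of travel, no latch: it sinks again if let go). A pull over about 30 N at a stop lifts the whole stand.
- garlic: Bystander: garlic bulb, 56 mm across and 56 mm high. Origin: centre of its underside.
- tumbler: Bystander: clear drinking glass, 81 mm across and 93 mm high, standing upright. Origin: centre of its underside.
- timer: Bystander: round white kitchen timer, 64 mm across and 49 mm high, standing roughly under the lamp disc. Origin: centre of its underside.
Not all that is in view belongs to the job. There is more than one size of the lamp_stand; the job needs the larger.

How it is judged:
On the way, in this order (a step that is already met when the one before it is completed fails the run):
1. the release button is squeezed in between the fingers while the column is still down (value of joint lamp_button above 0.004 m and value of joint lamp_column below 0.01 m and contact force between the fingers and lamp_stand above 2 N), for 0.1 s.
2. the column is drawn up past the first stop (value of joint lamp_column above 0.045 m), for 0.1 s.
At the end, for the whole second after the job is handed in: Column within 4 mm of the second stop (over 0.076 m) and still, held by the fingers (over 3 N), button squeezed in; foot flat on the worktop (raised under 6 mm, leaning under 0.06 rad), within 25 mm of its start; garlic, tumbler and timer within 30 mm of theirs (value of joint lamp_column above 0.076 m and velocity of joint lamp_column below 0.02 m/s and value of joint lamp_button above 0.0035 m and contact force between the fingers and lamp_stand above 3 N and height (world z) of lamp_grip above 0.232 m and height (world z) of lamp_stand below 0.006 m and angle between lamp_stand's own z axis and vertical below 0.06 rad and distance of lamp_stand from where it was at the start of the episode below 0.025 m and distance of each of garlic, tumbler, timer from where it was at the start of the episode below 0.03 m); the arm keeps its last pose, push and grip.
It fails at once if the lamp's foot is lifted off the worktop or tipped (height (world z) of lamp_stand above 0.012 m or angle between lamp_stand's own z axis and vertical above 0.15 rad).
It fails at once if a bystander is pushed away (distance of any of garlic, tumbler, timer from where it was at the start of the episode above 0.03 m).
It also fails if it takes over 29 s, if anything falls off the work surface, if the arm or the gripper's body presses on something with over 40 N, if the wrist force passes 120 N, or if a joint passes its speed limit or range.

## Working session

There is one attempt and no reset: what is moved stays moved. The work goes in short steps, Python scripts to look and compute and a tool call to move; the robot and the scene stay as the last step left them, time stands still between calls to the robot, and variables do not carry over. Pictures are saved under pics/ and viewed, at most 10 in all, crops included, and the job is handed in when it is done.

Besides the shell and the picture viewer there is one more tool, called after "Emit:" by a JSON object that holds its "name" and its "arguments". arm_command: Moves the arm, as the interface text tells. Its arguments: {"type":"object","properties":{"motion":{"type":"array"}},"required":["motion"]}

```bash
mkdir -p pics; python3 - <<'E'
from station import env, vision
import cv2,numpy as np,pickle
d={}
s=env.observe(); print(s)
for n in("side","top"):
    f=vision.grab_frame(n); d[n]=f; cv2.imwrite(f"pics/{n}0.png",f["pixels"][:,:,::-1])
    print(n,f["intrinsics"],f["k1"],f["R"],f["t"])
pickle.dump(d,open("f0.pkl","wb"))
E
```

```text
{'t': 0.0, 'joint_pos': array([-1.18647856,  0.61594166, -0.01261381,  1.42493421,  0.00810549,
        1.10339396, -0.04043717]), 'joint_velocities': array([ 1.26643986e-03, -8.16061987e-04,  1.60810105e-03,  6.03782573e-05,
        1.04803453e-03,  4.01854360e-04,  5.29037660e-04]), 'effort': array([-5.98566603e-04, -4.69209015e+01,  2.59238323e-01, -1.71032363e+01,
        1.00827948e-02,  9.69673565e-03,  1.88086624e-06]), 'ee_pos': array([0.25928887, 0.59525728, 0.25211182]), 'eef_rot': array([-2.45577991e-04,  2.03952606e-01,  9.78979882e-01, -1.29027068e-03]), 'wrist_force': array([-0.12108052, -0.07714052, -0.07762813]), 'wrist_torque': array([ 0.04580666,  0.10655662, -0.01924105]), 'grip_force': 0.0, 'finger_gap': 1.0037005851109884}
side [[411.91875844   0.         276.39770756]
 [  0.         411.91875844 213.49826616]
 [  0.           0.           1.        ]] -0.1127719241449938 [[ 0.96761574 -0.25201952  0.01435086]
 [-0.08352001 -0.37328361 -0.92395008]
 [ 0.23821039  0.89283006 -0.38224377]] [-0.5056061   0.13103858  0.95016106]
top [[538.65085351   0.         282.70774219]
 [  0.         538.65085351 198.99605054]
 [  0.           0.           1.        ]] -0.08939857253769103 [[-0.34964479 -0.93682575 -0.01029704]
 [-0.85217106  0.32257824 -0.41200456]
 [ 0.38929808 -0.13528041 -0.9111236 ]] [0.18712234 0.49682527 1.42906861]
```

View pics/top0.png

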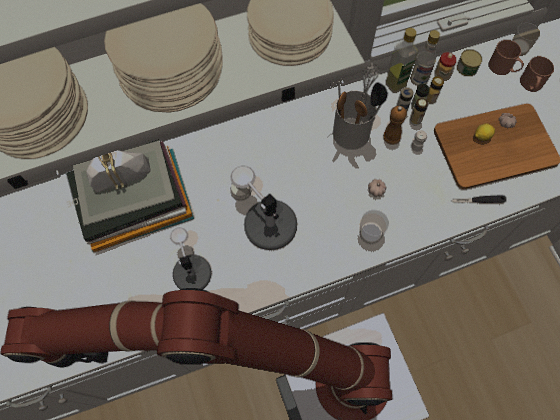

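View pics/side0.png

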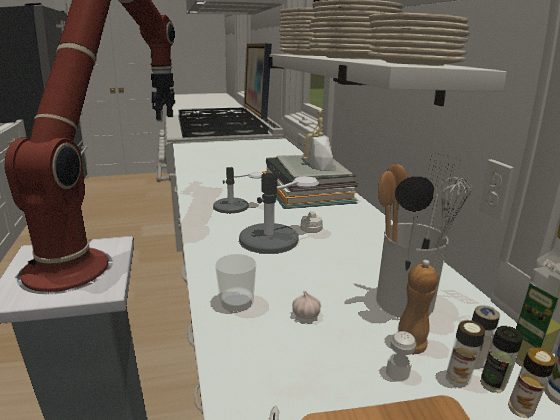

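Both views show the larger lamp: in the top view, foot (271,224), grip (269,203) and disc (243,177). In the side view, foot (269,237), grip (268,185) and disc (302,183). The smaller lamp is at top (192,272). Next I'll enlarge crops of both.

```bash
cat > h.py <<'E'
import numpy as np,cv2,pickle
d=pickle.load(open("f0.pkl","rb"))
def ray(f,p):
    K=f["intrinsics"];D=np.array([f["k1"],0,0,0.])
    u=cv2.undistortPoints(np.array([[p]],float),K,D)[0,0]
    r=f["R"].T@np.array([u[0],u[1],1]); return -f["R"].T@f["t"],r
def atz(f,p,z):
    c,r=ray(f,p); return c+r*(z-c[2])/r[2]
def proj(f,X):
    return cv2.projectPoints(np.array(X,float).reshape(-1,3),cv2.Rodrigues(f["R"])[0],f["t"],f["intrinsics"],np.array([f["k1"],0,0,0.]))[0][:,0]
E
python3 - <<'E'
from h import *
for n,pts in {"top":[((271,224),.01),((269,203),.185),((243,175),.156),((241,187),.02),((372,232),.0),((377,190),.02)],"side":[((269,237),.01),((268,174),.185),((302,183),.148),((312,230),0),((236,300),0),((306,315),0)]}.items():
    for p,z in pts: print(n,p,z,atz(d[n],p,z).round(3))
a=d["top"]["pixels"][150:260,210:310,::-1];b=d["side"]["pixels"][155:265,225:335,::-1]
c=lambda x:cv2.resize(x,(400,440),interpolation=cv2.INTER_CUBIC)
cv2.imwrite("pics/crop0.png",np.hstack([c(a),c(b)]))
E
```

```text
top (271, 224) 0.01 [0.508 0.047 0.01 ]
top (269, 203) 0.185 [0.5   0.05  0.185]
top (243, 175) 0.156 [0.62  0.086 0.156]
top (241, 187) 0.02 [0.652 0.093 0.02 ]
top (372, 232) 0.0 [ 0.381 -0.228  0.   ]
top (377, 190) 0.02 [ 0.495 -0.293  0.02 ]
side (269, 237) 0.01 [0.513 0.042 0.01 ]
side (268, 174) 0.185 [0.51  0.047 0.185]
side (302, 183) 0.148 [0.608 0.067 0.148]
side (312, 230) 0 [0.648 0.08  0.   ]
side (236, 300) 0 [ 0.38  -0.215  0.   ]
side (306, 315) 0 [ 0.505 -0.297  0.   ]
```

View pics/crop0.png

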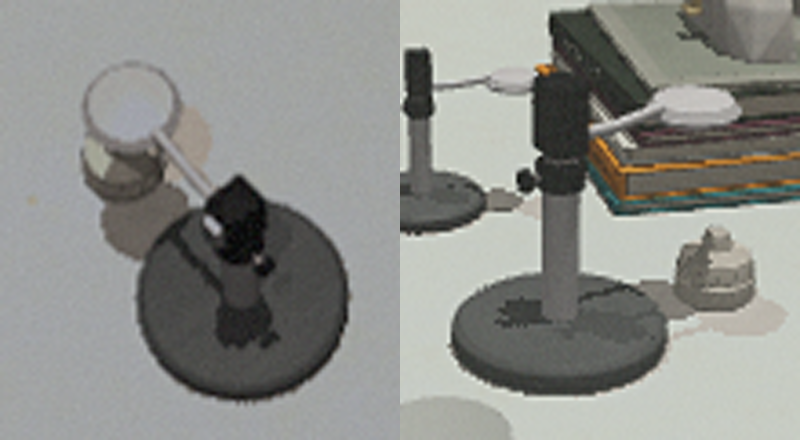

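The left crop shows the foot ellipse spanning (138–348, 190–402) and the disc at x 82–182, with the button (white) on the -x/+y side at (213,223). The right crop shows the foot at x 450–668, y 270–395 and the disc at x 660–740. I'll fit the pose to these extents.

```bash
python3 - <<'E'
from h import *
from scipy.optimize import least_squares
T=np.linspace(0,2*np.pi,120)
def cyl(c,r,z0,z1): return np.array([[c[0]+r*np.cos(t),c[1]+r*np.sin(t),z] for z in(z0,z1) for t in T])
def ext(n,P): q=proj(d[n],P); return np.r_[q.min(0),q.max(0)]
ox=lambda p:(p+.5)/4-.5
t=lambda b:np.array([ox(b[0])+210,ox(b[1])+150,ox(b[2])+210,ox(b[3])+150])
s=lambda b:np.array([(b[0]-400+.5)*.275-.5+225,ox(b[1])+155,(b[2]-400+.5)*.275-.5+225,ox(b[3])+155])
def res(v,sel=("top","side")):
    x,y,a=v; u=np.array([np.cos(a),np.sin(a)]);c=np.array([x,y])
    foot=cyl(c,.08,0,.021);disc=cyl(c+.118*u,.036,.14,.156)
    w=np.array([-u[1],u[0]])
    g=np.array([[*(c+i*.015*u+j*.017*w),z] for i in(-1,1) for j in(-1,1) for z in(.135,.185)])
    r=[]
    if "top" in sel: r+=[ext("top",foot)-t((138,190,348,402)),(ext("top",disc)-t((82,62,182,155)))]
    if "side" in sel: r+=[ext("side",foot)-s((450,270,668,395)),(ext("side",disc)-s((660,85,742,130)))]
    return np.concatenate(r)
for sel in(("top",),("side",),("top","side")):
    o=least_squares(res,[.51,.045,.3],args=(sel,),loss="soft_l1");print(sel,o.x.round(4),o.fun.round(1))
x,y,a=o.x
for dy in (-.03,.03): pass
c=np.array([x,y]);u=np.array([np.cos(a),np.sin(a)]);w=np.array([-u[1],u[0]])
print("button px",proj(d["top"],[*(c+.024*w),.16]),"grip top",proj(d["top"],[x,y,.185]),proj(d["side"],[x,y,.185]))
from station import env
from scipy.spatial.transform import Rotation as R
q=env.observe()["eef_rot"];print(R.from_quat(np.r_[q[1:],q[0]]).as_matrix().round(4))
E
```

```text
('top',) [0.5099 0.0476 0.3493] [-0.4  0.6  0.9 -0.1 -0.6 -1.6  0.2  0.4]
('side',) [0.512  0.0454 0.2853] [ 0.2 -1.2 -0.   0.5 -2.9 -1.4  1.4  1.3]
('top', 'side') [0.5118 0.0474 0.3361] [-0.5  0.   0.7 -0.7 -0.3 -2.5  0.5 -0.5 -0.  -1.4 -0.3  0.1 -4.4 -2.1
 -0.3  0.4]
button px [[262.07802513 207.81289872]] grip top [[268.58510855 198.88881556]] [[268.65930359 173.9466223 ]]
[[-9.168e-01  3.993e-01 -9.000e-04]
 [ 3.993e-01  9.168e-01 -2.100e-03]
 [-0.000e+00 -2.300e-03 -1.000e+00]]
```

Emit:
{"name": "arm_command", "arguments": {"motion": [[-0.075,-0.067,0,0,0,0,85],[-0.075,-0.067,0,0,0,0,85],[-0.075,-0.067,0,0,0,0,85],[-0.075,-0.067,0,0,0,0,85],[-0.075,-0.067,0,0,0,0,85],[-0.075,-0.067,0,0,0,0,85],[-0.075,-0.067,0,0,0,0,85],[-0.075,-0.067,0,0,0,0,85],[-0.075,-0.067,0,0,0,0,85],[-0.075,-0.067,0,0,0,0,85]]}}

```text
t: 0.93
ee_pos: [0.3857, 0.3202, 0.253]
eef_rot: [-0.0, 0.204, 0.979, -0.0]
wrist_force: [0.6, 0.6, -0.5]
finger_gap: 0.997
grip_force: 0.0
```

Emit:
{"name": "arm_command", "arguments": {"motion": [[-0.075,-0.067,0,0,0,0,85],[-0.075,-0.067,0,0,0,0,85],[-0.075,-0.067,0,0,0,0,85],[-0.075,-0.067,0,0,0,0,85],[-0.075,-0.067,0,0,0,0,85],[-0.075,-0.067,0,0,0,0,85],[-0.075,-0.067,0,0,0,0,85],[-0.075,-0.067,0,0,0,0,85],[-0.06,-0.05,0,0,0,0,85],[0,0,0,0,0,0,85]]}}

```text
t: 1.77
ee_pos: [0.4988, 0.075, 0.2531]
eef_rot: [0.001, 0.209, 0.978, -0.002]
wrist_force: [0.6, 0.1, -0.6]
finger_gap: 0.993
grip_force: 0.0
```

Emit:
{"name": "arm_command", "arguments": {"motion": [[0,0,0,0,0,-0.0344,85],[0,0,0,0,0,-0.0344,85],[0,0,0,0,0,-0.0344,85],[0,0,0,0,0,-0.0344,85],[0,0,0,0,0,-0.0344,85],[0,0,0,0,0,-0.0344,85],[0,0,0,0,0,-0.0344,85],[0,0,0,0,0,0,85],[0,0,0,0,0,0,85]]}}

```text
t: 2.52
ee_pos: [0.4965, 0.0819, 0.253]
eef_rot: [-0.0, -0.171, 0.985, 0.0]
wrist_force: [-0.8, -0.2, -0.3]
finger_gap: 0.995
grip_force: 0.0
```

```bash
cat >> h.py <<'E'
from scipy.spatial.transform import Rotation as Ro
def wrist(name):
    from station import env,vision
    s=env.observe();f=vision.grab_frame("wrist");q=s["eef_rot"]
    M=np.eye(4);M[:3,:3]=Ro.from_quat(np.r_[q[1:],q[0]]).as_matrix();M[:3,3]=s["ee_pos"]
    W=np.linalg.inv(M@f["tool_from_camera"]);f["R"]=W[:3,:3];f["t"]=W[:3,3]
    cv2.imwrite(f"pics/{name}.png",f["pixels"][:,:,::-1]);return s,f
E
python3 - <<'E'
from h import *
s,f=wrist("w1");pickle.dump(f,open("w1.pkl","wb"))
c=np.array([.511,.047]);a=.345;u=np.array([np.cos(a),np.sin(a)]);w=np.array([-u[1],u[0]])
print(s["ee_pos"],s["eef_rot"])
for n,X in dict(gc=[*c,.185],g1=[*(c+.015*u+.017*w),.185],g2=[*(c+.015*u-.017*w),.185],g3=[*(c-.015*u+.017*w),.185],g4=[*(c-.015*u-.017*w),.185],btn=[*(c+.024*w),.174],disc=[*(c+.118*u),.156],foot=[*c,.021]).items(): print(n,proj(f,X)[0].round(1))
E
```

```text
[0.49652129 0.08186463 0.2530486 ] [-4.18416158e-04 -1.70892864e-01  9.85289510e-01  1.87771444e-04]
gc [222.  233.6]
g1 [247.3 253.6]
g2 [199.1 253.6]
g3 [245.9 212.7]
g4 [195.8 212.9]
btn [257.7 228.2]
disc [235.2 345. ]
foot [246.1 186.6]
```

View pics/w1.png

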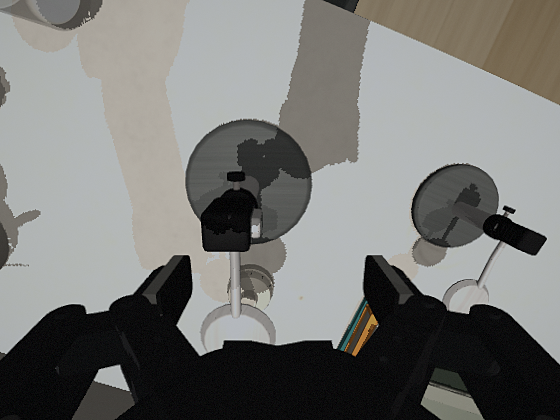

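The wrist view shows the grip top at x 202–250, y 213–252, with the button on its right at (257,220). That is about 2.5 mm towards +y from my fit, and the yaw agrees. I'll centre over it, then descend.

Emit:
{"name": "arm_command", "arguments": {"motion": [[-0.003,-0.04,0,0,0,0,85],[0,-0.04,0,0,0,0,85],[0,-0.036,0,0,0,0,85],[0,0,0,0,0,0,85],[0,0,0,0,0,0,85],[0,0,0,0,0,0,85]]}}

```text
t: 3.07
ee_pos: [0.5095, 0.0491, 0.2532]
eef_rot: [-0.0, -0.172, 0.985, 0.0]
wrist_force: [0.7, -0.4, -0.4]
finger_gap: 0.991
grip_force: 0.0
```

Emit:
{"name": "arm_command", "arguments": {"motion": [[0,0,0.05,0,0,0,85],[0,0,0.05,0,0,0,85],[0,0,0.05,0,0,0,85],[0,0,0.05,0,0,0,85],[0,0,0.05,0,0,0,85],[0,0,0.05,0,0,0,85],[0,0,0,0,0,0,85],[0,0,0,0,0,0,85],[0,0,0,0,0,0,85]]}}

```text
t: 3.82
ee_pos: [0.51, 0.0496, 0.1641]
eef_rot: [0.001, -0.172, 0.985, 0.0]
wrist_force: [0.8, -0.5, -0.6]
finger_gap: 0.994
grip_force: 0.0
```

```bash
python3 - <<'E'
from h import *
s,f=wrist("w2");print(s["ee_pos"],s["eef_rot"],s["wrist_force"])
a=f["pixels"]
from station import vision
b=vision.grab_frame("side")["pixels"][140:260,220:340]
cv2.imwrite("pics/w2c.png",np.hstack([cv2.resize(a,(480,360)),cv2.resize(b,(300,360))])[:,:,::-1])
E
```

```text
[0.51003623 0.04964092 0.16405236] [ 6.52987104e-04 -1.72345840e-01  9.85036279e-01  1.16334686e-04] [ 0.81962648 -0.48244064 -0.61317856]
```

View pics/w2c.png

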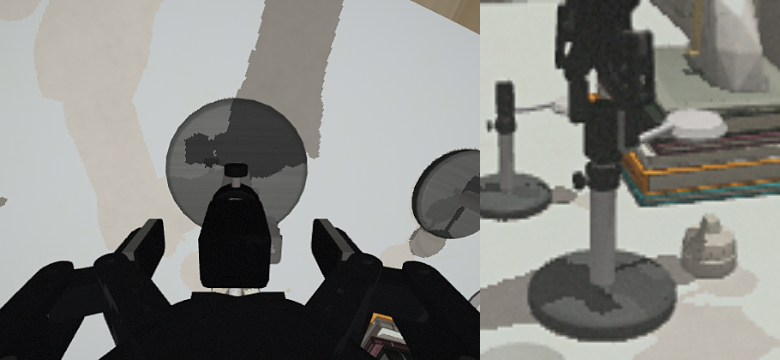

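The grip sits centred between the open fingers: the left finger is at x 163, the grip at 199–270, the button to 281, and the right finger at 313. I'll close now.

Emit:
{"name": "arm_command", "arguments": {"motion": [[0,0,0,0,0,0,60],[0,0,0,0,0,0,50],[0,0,0,0,0,0,44],[0,0,0,0,0,0,38],[0,0,0,0,0,0,30],[0,0,0,0,0,0,20],[0,0,0,0,0,0,10],[0,0,0,0,0,0,5],[0,0,0,0,0,0,5],[0,0,0,0,0,0,5]]}}

```text
t: 4.75
ee_pos: [0.5101, 0.048, 0.1641]
eef_rot: [0.001, -0.171, 0.985, -0.001]
wrist_force: [-0.6, -2.5, 5.9]
finger_gap: 0.388
grip_force: 60.9
```

Emit:
{"name": "arm_command", "arguments": {"motion": [[0,0,0,0,0,0,5],[0,0,0,0,0,0,5],[0,0,0,0,0,0,5],[0,0,0,0,0,0,5],[0,0,0,0,0,0,5],[0,0,0,0,0,0,5]]}}

```text
t: 5.25
ee_pos: [0.5101, 0.048, 0.1641]
eef_rot: [0.001, -0.171, 0.985, -0.001]
wrist_force: [0.2, -2.4, 6.7]
finger_gap: 0.389
grip_force: 60.9
```

Emit:
{"name": "arm_command", "arguments": {"motion": [[0,0,-0.02,0,0,0,5],[0,0,-0.02,0,0,0,5],[0,0,-0.02,0,0,0,5],[0,0,-0.02,0,0,0,5],[0,0,0,0,0,0,5],[0,0,0,0,0,0,5]]}}

```text
t: 5.75
ee_pos: [0.5101, 0.048, 0.1878]
eef_rot: [0.001, -0.171, 0.985, -0.001]
wrist_force: [3.0, -4.8, -3.1]
finger_gap: 0.391
grip_force: 60.3
```

Emit:
{"name": "arm_command", "arguments": {"motion": [[0,0,-0.02,0,0,0,5],[0,0,-0.02,0,0,0,5],[0,0,-0.02,0,0,0,5],[0,0,-0.02,0,0,0,5],[0,0,-0.02,0,0,0,5],[0,0,-0.02,0,0,0,5],[0,0,-0.02,0,0,0,5],[0,0,-0.02,0,0,0,5],[0,0,0,0,0,0,5],[0,0,0,0,0,0,5]]}}

```text
t: 6.58
ee_pos: [0.51, 0.048, 0.2356]
eef_rot: [0.001, -0.171, 0.985, -0.001]
wrist_force: [4.1, -4.3, -4.0]
finger_gap: 0.391
grip_force: 60.4
```

Emit:
{"name": "arm_command", "arguments": {"motion": [[0,0,-0.007,0,0,0,5],[0,0,0,0,0,0,5],[0,0,0,0,0,0,5]]}}

```text
t: 6.83
ee_pos: [0.5101, 0.048, 0.2375]
eef_rot: [0.001, -0.171, 0.985, -0.001]
wrist_force: [4.6, -4.1, -3.7]
finger_gap: 0.391
grip_force: 60.3
```

Emit:
{"name": "arm_command", "arguments": {"motion": [[0,0,-0.007,0,0,0,5],[0,0,0,0,0,0,5],[0,0,0,0,0,0,5]]}}

```text
t: 7.08
ee_pos: [0.51, 0.048, 0.2395]
eef_rot: [0.0, -0.171, 0.985, -0.001]
wrist_force: [2.4, -5.0, -4.3]
finger_gap: 0.39
grip_force: 60.3
```

Emit:
{"name": "arm_command", "arguments": {"motion": [[0,0,-0.007,0,0,0,5],[0,0,0,0,0,0,5],[0,0,0,0,0,0,5]]}}

```text
t: 7.33
ee_pos: [0.5101, 0.048, 0.2417]
eef_rot: [0.0, -0.171, 0.985, -0.001]
wrist_force: [4.5, -4.9, -4.4]
finger_gap: 0.39
grip_force: 60.4
```

Emit:
{"name": "arm_command", "arguments": {"motion": [[0,0,-0.004,0,0,0,5],[0,0,0,0,0,0,5],[0,0,0,0,0,0,5]]}}

```text
t: 7.58
ee_pos: [0.51, 0.048, 0.2428]
eef_rot: [0.0, -0.171, 0.985, -0.001]
wrist_force: [3.5, -3.8, -3.8]
finger_gap: 0.393
grip_force: 60.3
```

Travel is about 78.7 mm with no stop yet, so I'll use finer steps.

Emit:
{"name": "arm_command", "arguments": {"motion": [[0,0,-0.003,0,0,0,5],[0,0,0,0,0,0,5],[0,0,0,0,0,0,5],[0,0,0,0,0,0,5]]}}

```text
t: 7.92
ee_pos: [0.5101, 0.048, 0.2437]
eef_rot: [0.001, -0.171, 0.985, -0.001]
wrist_force: [4.0, -3.3, -4.2]
finger_gap: 0.39
grip_force: 60.3
```

```bash
python3 - <<'E'
from h import *
from station import vision,env
s=env.observe();print(s["ee_pos"],s["wrist_force"])
f=vision.grab_frame("side");b=f["pixels"]
k=lambda x:cv2.resize(x[120:260,220:340],(360,420),interpolation=cv2.INTER_CUBIC)
cv2.imwrite("pics/s3.png",np.hstack([k(d["side"]["pixels"]),k(b)])[:,:,::-1])
u=np.array([np.cos(.345),np.sin(.345)]);c=np.array([.5095,.048])
print([proj(f,[*(c+.118*u),.148+h])[0].round(1) for h in(0,.076,.08)])
E
```

```text
[0.51007901 0.04804303 0.24372759] [ 3.96034407 -3.33412341 -4.17757462]
[array([303.9, 180.3]), array([305., 153.]), array([305. , 151.6])]
```

View pics/s3.png

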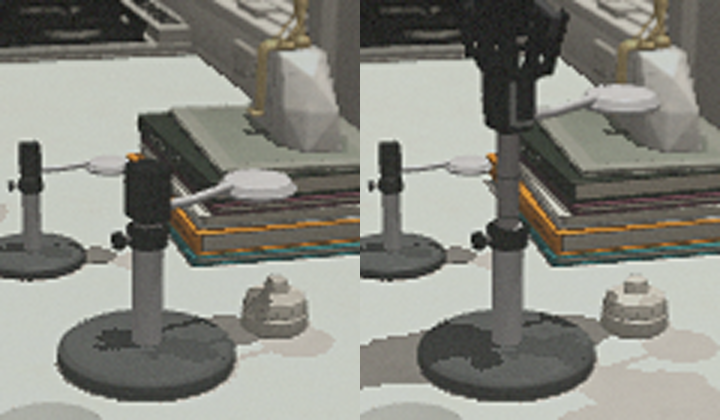

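The column has risen, with the disc moving about 29 px (28.7 px expected for 80 mm). The foot and bystanders are unmoved. I'll feel for the stop.

Emit:
{"name": "arm_command", "arguments": {"motion": [[0,0,-0.002,0,0,0,5],[0,0,0,0,0,0,5],[0,0,0,0,0,0,5],[0,0,0,0,0,0,5]]}}

```text
t: 8.3
ee_pos: [0.51, 0.048, 0.2442]
eef_rot: [0.0, -0.171, 0.985, -0.001]
wrist_force: [4.0, -4.4, -3.9]
finger_gap: 0.389
grip_force: 61.1
```

Emit:
{"name": "arm_command", "arguments": {"motion": [[0,0,-0.001,0,0,0,5],[0,0,0,0,0,0,5],[0,0,0,0,0,0,5],[0,0,0,0,0,0,5]]}}

```text
t: 8.63
ee_pos: [0.51, 0.048, 0.2442]
eef_rot: [0.0, -0.171, 0.985, -0.001]
wrist_force: [4.3, -3.9, -6.1]
finger_gap: 0.388
grip_force: 60.9
```

The stop is reached: travel is 80.1 mm, the position is no longer rising and the force is. Handing in.

```bash
python3 -c "
from station import ticket;print(ticket.job_done())"
```

```text
the job is handed in; nothing more can be done
None
```

I raised the lamp to its second stop (about 80 mm of travel) and handed the job in still holding it with about 60 N, fingers closed to the button-in width; in the last side picture the foot and timer were unmoved, and no verdict came back.

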